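# Set the ram clearance of the medal press

### The job

Get the small medal press ready for the next blank: on the grey key box press green, then yellow, then blue, each fully down and let up again, one at a time, and never the red key. Then grip the press's brass thumbscrew and turn it clockwise until it seats, back it off a quarter turn, and finish there still gripping the screw so that it cannot creep: do not let go. Leave the castings, plaques, bowl and brush where they lie.

Things in the scene. Friction and masses are not known exactly. Their poses are not given: they have to be found in the camera images.
- thumbscrew (a joint): angle in rad of the brass thumbscrew on top of the press: 0 = seated on a hard stop (the clockwise end, seen from above), positive = backed off, anticlockwise from above; a quarter turn off is 1.571, the far stop 3.4. Starts from 0.9 to 2.5. Friction about 0.05 N m: it stays where it is left and may be re-gripped. The wing does not rise or sink as it turns; only the ram below moves
- screw_grip (a point): centre of the thumbscrew's wing, on its axis, 180 mm above the bench. The wing is an upright flat bar 46 mm long, 12 mm thick, 34 mm high (163 to 197 mm above the bench); grip it across the 12 mm, from above. The frame turns with the screw: x along the wing, y across it, z up. A white stripe on top marks the -x half; seated, the frame is parallel to press_base
- press_base (a point): centre of the underside of the fixed green press; x to its back, y to its left, z up. Base 150 (x) by 130 mm, two columns, green bridge 50 by 140 mm, top at 149 mm, on it a black dial 70 mm across, top at 153 mm. With the screw seated its white stripe points to the dial's white tick (-x side); a quarter turn off, to the yellow tick (-y side)
- keybox: grey control box fixed to the bench, 140 x 140 mm and 40 mm high, origin at the centre of its underside; carries four push keys in a 2 by 2 square. The press and the key box may change sides
- key_green_top (a point): centre of the top face of the green key (round, 28 mm across, in a black 44 mm collar 12 mm high on top of the grey key box; the top face is 62 mm above the bench when up and moves straight down). The neighbouring keys are 60 mm away, centre to centre; which colour sits where varies
- key_yellow_top (a point): centre of the top face of the yellow key (round, 28 mm across, in a black 44 mm collar 12 mm high on top of the grey key box; the top face is 62 mm above the bench when up and moves straight down). The neighbouring keys are 60 mm away, centre to centre; which colour sits where varies
- key_blue_top (a point): centre of the top face of the blue key (round, 28 mm across, in a black 44 mm collar 12 mm high on top of the grey key box; the top face is 62 mm above the bench when up and moves straight down). The neighbouring keys are 60 mm away, centre to centre; which colour sits where varies
- key_red_top (a point): centre of the top face of the red key (round, 28 mm across, in a black 44 mm collar 12 mm high on top of the grey key box; the top face is 62 mm above the bench when up and moves straight down). The neighbouring keys are 60 mm away, centre to centre; which colour sits where varies. Never press this one
- key_green (a joint): the green push key, to be pressed first; value 0 m when up, 0.006 when fully down (about 1.2 N to start, 4 N at the bottom; it springs back up)
- key_yellow (a joint): the yellow push key, to be pressed second; value 0 m when up, 0.006 when fully down (about 1.2 N to start, 4 N at the bottom; it springs back up)
- key_blue (a joint): the blue push key, to be pressed third; value 0 m when up, 0.006 when fully down (about 1.2 N to start, 4 N at the bottom; it springs back up)
- key_red (a joint): the red push key, not to be pressed; value 0 m when up, 0.006 when fully down (about 1.2 N to start, 4 N at the bottom; it springs back up)
- casting_a: grey oval casting 42 x 32 x 8 mm (small raised field to 9 mm), lying loose between press and key box; origin under its centre
- casting_b: another loose grey oval casting, 42 x 32 x 9 mm, origin under its centre
- casting_c: another loose grey oval casting, 42 x 32 x 9 mm, origin under its centre
- plaque_a: loose bronze oval plaque 130 x 90 x 11 mm, origin under its centre
- plaque_b: loose bronze oval plaque 130 x 90 x 11 mm, origin under its centre
- bowl: loose dark steel bowl, 150 mm across and 50 mm high, origin under its centre
- brush: loose hand brush lying on the bench, about 0.2 m long, origin under its middle
Things that resemble listed ones, but are neither listed nor needed, are in the scene too. What is shaped like the part that bears thumbscrew but orange or purple is not meant.

How it is judged:
On the way, in this order (a step that is already met when the one before it is completed fails the run):
1. the green key is fully down, the others up (value of joint key_green above 0.004 m and value of joint each of key_yellow, key_blue, key_red below 0.0015 m), for 0.04 s.
2. then the yellow key is fully down, the others up (value of joint key_yellow above 0.004 m and value of joint each of key_green, key_blue, key_red below 0.0015 m), for 0.04 s.
3. then the blue key is fully down, the others up (value of joint key_blue above 0.004 m and value of joint each of key_green, key_yellow, key_red below 0.0015 m), for 0.04 s.
4. then the thumbscrew is seated (within 0.07 rad of its stop), all keys up (value of joint thumbscrew below 0.07 rad and value of joint each of key_green, key_yellow, key_blue, key_red below 0.0015 m), for 0.1 s.
5. then the thumbscrew stands a quarter turn off its seat, gripped (value of joint thumbscrew between 1.31 and 1.83 rad and contact force between the fingers and thumbscrew above 2 N and horizontal distance between the grasp point and screw_grip below 0.015 m and distance between the grasp point and screw_grip below 0.032 m), for 0.3 s.
At the end, for the whole second after the job is handed in: the thumbscrew rests a quarter turn (1.571 rad, within 0.26) off its seat, gripped by its wing (over 2 N; grasp point within 15 mm of the axis, 32 mm of the wing centre); all keys up within 1.5 mm; castings, plaques, bowl and brush within 20 mm of where they lay (all of step 5 and value of joint each of key_green, key_yellow, key_blue, key_red below 0.0015 m and velocity of joint thumbscrew between -0.1 and 0.1 rad/s and distance of each of casting_a, casting_b, casting_c, plaque_a, plaque_b, bowl, brush from where it was at the start of the episode below 0.02 m); the arm keeps its last pose, push and grip.
It fails at once if the red key is pressed (value of joint key_red above 0.002 m).
It fails at once if two keys are down at once (value of joint each of key_green, key_yellow above 0.003 m or value of joint each of key_green, key_blue above 0.003 m or value of joint each of key_green, key_red above 0.003 m or value of joint each of key_yellow, key_blue above 0.003 m or value of joint each of key_yellow, key_red above 0.003 m or value of joint each of key_blue, key_red above 0.003 m).
It fails at once if a casting, plaque, the bowl or the brush is moved by more than 20 mm (distance of any of casting_a, casting_b, casting_c, plaque_a, plaque_b, bowl, brush from where it was at the start of the episode above 0.02 m).
It also fails if it takes over 67 s, if anything falls off the work surface, if the arm or the gripper's body presses on something with over 40 N, if the wrist force passes 120 N, or if a joint passes its speed limit or range.

### The arm

A 6-joint arm with a two-finger parallel gripper is mounted at the origin on the work surface. World frame = base frame: x ahead of the robot, y to its left, z up, the work surface at z = 0. Lengths are in m, angles in rad, forces in N, time in s.
With the tool pointing down it reaches from about 0.375 to 0.975 m from the base axis. Payload 3.8 kg.
Tool frame: the origin (TCP) lies midway between the tips of the shut fingers; the grasp point (between the pads) lies 19 mm behind it; x points along the fingers, z is the direction in which the jaws open and shut, and the axes are right-handed (so a half turn about x gives the same grasp; the last joint's range is limited). The gripper opens to 85 mm and grips with 20 to 120 N. Pads are 22 mm wide; open, the fingers measure 114 mm over their backs; the gripper's body (76 mm by 85 mm) begins 54 mm behind the grasp point. The pads swing forward as they close: fully open they stand 13 mm farther back than shut.
Start: joints at [1.176, 0.264, 1.604, -0, 1.274, -0.037], TCP at [0.236, 0.632, 0.231] pointing down, gripper open.
Joint ranges: [-2.63, 2.63], [-0.94, 2.18], [0.31, 2.57], [-1.31, 4.45], [0, 2.66], [-2.55, 2.55]. Speed limits (rad/s): [2.57, 2.57, 3.14, 3.14, 3.14, 3.14].

### API

Orientations are given as a rotation vector (axis times angle).
In Python, from workcell import * gives the robot as it stands. The module is installed in compiled form; this text tells all that it offers.
- The arm moves only by the tool carry_out, never from a script. Its arguments are lists of equal length, an entry for each row: "offset": the shift along the tool's x, y, z in cm, a list of three; "delta_rot": the turn, a rotation vector about the tool's x, y, z in degrees, a list of three. A call has exactly 5 rows; each row shifts and turns the commanded pose from where the row before left it, along the tool's axes as they then stand; what a row does not reach is not made up. A row lasts 1/12 s, in which the tool goes at most 41.7 mm and 7.16 degrees, less where a joint would pass 70% of its speed; a pose out of reach is approached as far as the arm can. A call is refused whole if a number of a shift passes 4.17 or a number of a turn 7.16, either way. A call with a gripper value outside its range is refused whole. "fingers" is the opening, from -1 (shut) to 1 (fully open), set as the call begins (left out, the last holds). The fingers move at their own pace and stop on an object; "newtons" is the grip in N (left out, the last holds). Time passes only in rows, so rows that do not move let the fingers close, or fill a call up. It gives the time, the measured TCP pose, the force and the opening at its end, in the units of the state.
- read_state(): the state, without advancing time (a new reading comes with each control period).
- read_camera(name): name is "scene" or "top"; returns (picture, depth): 420x560x3 uint8, red, green, blue; 420x560 float32, m along the optical axis (not along the pixel's ray), 0 where there is no reading.
- get_calibration(name): a dict with "fx", "fy", "cx", "cy" (pixels), "R" (3x3) and "t" (3): a world point X has camera coordinates R X + t. Camera axes: x right, y down, z forward; pixel columns grow to the right and rows downward; lengths in m; the calibration is good to about 2 mm. A picture is of the moment at which its call begins. get_calibration takes no time and is no camera call.
- finish_job(): hands the job in, once; it reports no verdict.
The state is a dict: "time": time; "q": joint angles; "joint_vel": joint speeds; "joint_torque": joint torques, N m; "tool_pos": TCP position; "tcp_rot": TCP orientation; "wrist_force": force on the tool from outside, world axes, zero at the start; "torque": the same for the moment, N m; "width": opening from 0.0 (shut) to 1.0 (fully open).
Only numpy, scipy, OpenCV 4.12 (cv2) and the standard library are available. Lean on these libraries where they do the work, as an engineer would, in place of code of your own. Each camera call takes 0.05 s, during which the arm holds its last target. There are 200 camera calls.

## Working session

There is one attempt and no reset: what is moved stays moved. The work goes in short steps, Python scripts to look and compute and a tool call to move; the robot and the scene stay as the last step left them, time stands still between calls to the robot, and variables do not carry over. Pictures are saved under pics/ and viewed, about 8 in all and at most 12, crops included, and the job is handed in when it is done.

Besides the shell and the picture viewer there is one more tool, called after "Request:" as name(argument=value, ...), one argument or row to a line, values as JSON. carry_out: Moves the arm, as the interface text tells. Its arguments: {"type":"object","properties":{"offset":{"type":"array"},"delta_rot":{"type":"array"},"fingers":{"type":"number"},"newtons":{"type":"number"}},"required":["offset","delta_rot"]}

```bash
mkdir -p pics; python3 - <<'E'
from workcell import *
import cv2,numpy as np
for n in("scene","top"):
    p,d=read_camera(n);np.savez(f"pics/{n}0.npz",p=p,d=d)
    cv2.imwrite(f"pics/{n}0.png",cv2.resize(p[:,:,::-1],(800,600)))
    c=get_calibration(n);print(n,{k:np.round(v,3).tolist() for k,v in c.items()})
print(read_state())
E
```

```text
scene {'fx': 441.679, 'fy': 441.679, 'cx': 281.316, 'cy': 209.715, 'R': [[0.677, 0.735, -0.017], [0.589, -0.556, -0.587], [-0.441, 0.388, -0.809]], 't': [-0.379, -0.253, 1.631]}
top {'fx': 498.392, 'fy': 498.392, 'cx': 280.532, 'cy': 214.81, 'R': [[-0.002, -1.0, -0.023], [-0.997, 0.004, -0.083], [0.083, 0.022, -0.996]], 't': [0.027, 0.548, 1.32]}
{'time': 0.1, 'q': array([ 1.17608561e+00,  2.64668239e-01,  1.60526828e+00, -1.41620067e-05,
        1.27368753e+00, -3.69132790e-02]), 'joint_vel': array([ 5.79454171e-04, -1.46559964e-03, -2.87970953e-03,  3.77082235e-06,
        1.84490891e-03, -4.01487360e-04]), 'joint_torque': array([ 4.93894586e-04, -5.16708720e+01, -3.68588948e+01, -6.77217531e-05,
        6.35251476e-03,  7.58611307e-08]), 'tool_pos': array([0.23614968, 0.63162786, 0.23007631]), 'tcp_rot': array([-0.94287195,  1.35923451,  0.94104273]), 'wrist_force': array([-0.38805709, -0.16109632,  0.86516872]), 'torque': array([-0.00029241,  0.02089682, -0.01061233]), 'width': 1.0033857738778056}
```

View pics/scene0.png

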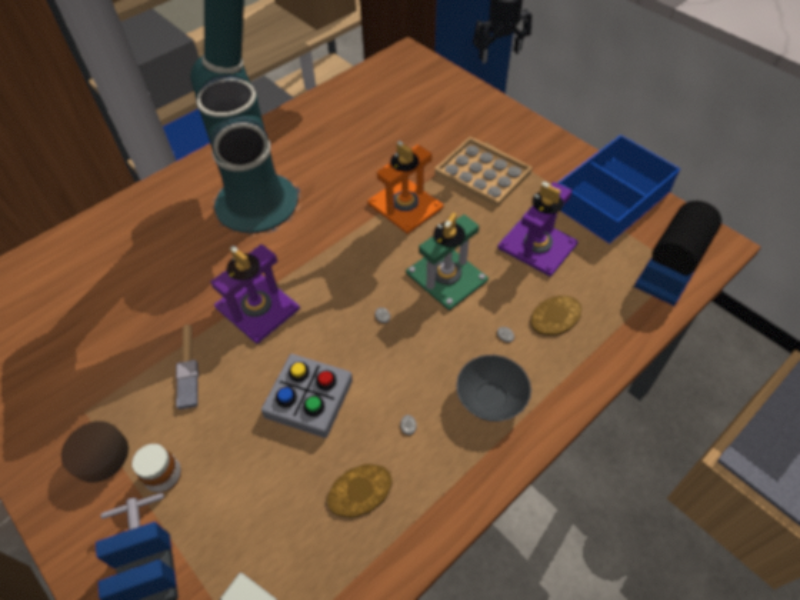

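View pics/top0.png

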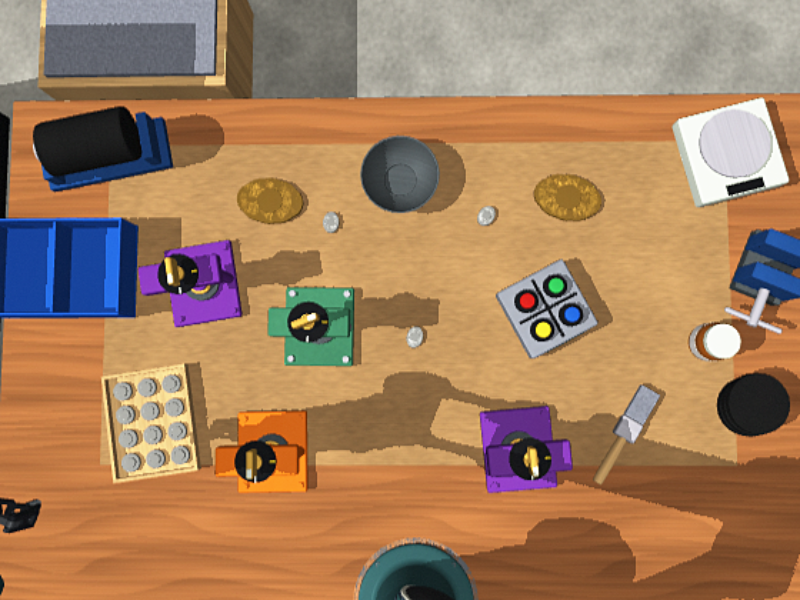

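Scene (800x600) shows four presses. In top: orange (272,452), purple (205,282), purple (518,450) and green (318,325). Only the green one fits, since orange and purple are excluded. The key box is at (547,308) with red (527,301), green (556,285), yellow (543,330), blue (572,314). Next I'll crop to confirm and measure.

```bash
cat > h.py <<'E'
from workcell import *
import cv2,numpy as np
def ray(n,u,v):
    c=get_calibration(n);R=np.array(c["R"]);t=np.array(c["t"])
    return -R.T@t, R.T@np.array([(u-c["cx"])/c["fx"],(v-c["cy"])/c["fy"],1.])
def plane(n,uv,z):
    o,d=ray(n,*uv);return o+d*(z-o[2])/d[2]
def depthpt(n,uv,z):
    o,d=ray(n,*uv);return o+d*z
def tri(a,b):
    (o,d),(p,e)=ray("top",*a),ray("scene",*b)
    s=np.linalg.lstsq(np.c_[d,-e],p-o,rcond=None)[0];A=o+d*s[0];B=p+e*s[1]
    return (A+B)/2,np.linalg.norm(A-B)
def proj(n,X):
    c=get_calibration(n);x=np.array(c["R"])@X+c["t"];return c["fx"]*x[0]/x[2]+c["cx"],c["fy"]*x[1]/x[2]+c["cy"]
E
python3 - <<'E'
from h import *
I={n:np.load(f"pics/{n}0.npz") for n in("top","scene")}
H={n:cv2.cvtColor(I[n]["p"],cv2.COLOR_RGB2HSV) for n in I}
roi={"top":(345,180,425,252),"scene":(184,245,248,305)}
rng={"green":(50,75),"yellow":(22,35),"blue":(100,125),"red":(0,8)}
for k,(a,b) in rng.items():
    c={}
    for n in I:
        x0,y0,x1,y1=roi[n]
        m=cv2.inRange(H[n],(a,140,90),(b,255,255));z=np.zeros_like(m);z[y0:y1,x0:x1]=m[y0:y1,x0:x1]
        q,l,s,cc=cv2.connectedComponentsWithStats(z);i=1+s[1:,4].argmax();c[n]=cc[i];ar=s[i,4]
        ys,xs=np.where(l==i);dz=np.median(I[n]["d"][ys,xs])
        print(k,n,cc[i].round(1),ar,"depth",depthpt(n,cc[i],dz).round(4),"plane",plane(n,cc[i],.062).round(4))
    X,e=tri(c["top"],c["scene"]);print("  tri",X.round(4),round(e,4))
p=I["top"]["p"];d=I["top"]["d"]
t=cv2.resize(p[190:265,180:260],(800,600)[::1] and (640,600),interpolation=cv2.INTER_CUBIC)
cv2.imwrite("pics/c1.png",t[:,:,::-1])
# wing: points by depth height
vv,uu=np.mgrid[195:260,185:255]
P=np.array([depthpt("top",(u,v),d[v,u]) for u,v in zip(uu.ravel(),vv.ravel())])
h=P[:,2];w=(h>.18)&(h<.215);print("wing n",w.sum(),"z",np.median(h[w]))
ctr,sz,an=cv2.minAreaRect(P[w][:,:2].astype(np.float32)*1000);print(ctr,sz,an)
col=p[vv.ravel(),uu.ravel()]
C=P[w][:,:2];m=C.mean(0);print("mean",m, "svd",np.linalg.svd(C-m,full_matrices=False)[2][0])
wh=w&(col.min(1)>150);print("white",wh.sum(),P[wh].mean(0))
g=(h>.14)&(h<.16);print("bridge/dial",g.sum(),cv2.minAreaRect(P[g][:,:2].astype(np.float32)*1000))
b=(h>.006)&(h<.03);print("base",b.sum(),np.median(h[b]),cv2.minAreaRect(P[b|g][:,:2].astype(np.float32)*1000))
E
```

```text
green top [388.7 199.5] 92 depth [ 0.5835 -0.2586  0.0616] plane [ 0.5835 -0.2585  0.062 ]
green scene [218.7 281.7] 70 depth [ 0.5868 -0.2585  0.0621] plane [ 0.5867 -0.2585  0.062 ]
  tri [ 0.5844 -0.2585  0.0584] 0.0018
yellow top [379.9 230.5] 102 depth [ 0.5026 -0.2342  0.0614] plane [ 0.5025 -0.2341  0.062 ]
yellow scene [208.3 258.1] 80 depth [ 0.5061 -0.2341  0.0607] plane [ 0.5068 -0.2344  0.062 ]
  tri [ 0.5034 -0.2341  0.057 ] 0.0022
blue top [400.  219.8] 98 depth [ 0.5304 -0.2868  0.0614] plane [ 0.5303 -0.2867  0.062 ]
blue scene [199.4 275.5] 78 depth [ 0.5341 -0.2861  0.0611] plane [ 0.5346 -0.2863  0.062 ]
  tri [ 0.5314 -0.2865  0.0575] 0.0027
red top [368.6 210.1] 91 depth [ 0.5559 -0.2058  0.061 ] plane [ 0.5558 -0.2056  0.062 ]
red scene [227.5 263.9] 72 depth [ 0.5593 -0.2058  0.0616] plane [ 0.5595 -0.2059  0.062 ]
  tri [ 0.5567 -0.2055  0.0578] 0.0019Traceback (most recent call last):
  File "<stdin>", line 20, in <module>
  File "h.py", line 9, in depthpt
    o,d=ray(n,*uv);return o+d*z
        ~~~^^^^^^^
  File "h.py", line 4, in ray
    c=get_calibration(n);R=np.array(c["R"]);t=np.array(c["t"])
ValueError: time passes only in moves, steps and waits
```

View pics/c1.png

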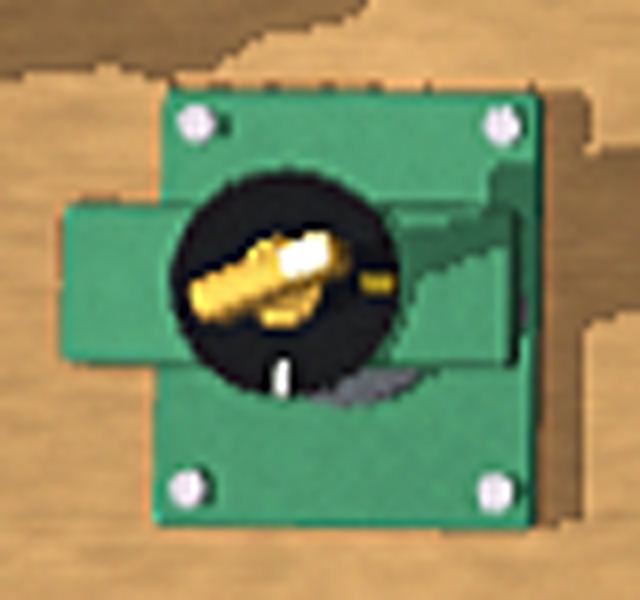

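The crop (8x, of top pixels 180..260, 190..265) confirms the green press. The white tick is at the bottom (toward the robot) and the yellow tick on the right. The brass wing's white stripe points right and a little up, just past yellow, so the angle is about 1.9 rad. Key spacings come out at 60 mm.

```bash
sed -i 's/^def ray/CAL={n:get_calibration(n) for n in("top","scene")}\ndef ray/; s/c=get_calibration(n);/c=CAL[n];/' h.py
python3 - <<'E'
from h import *
from scipy.spatial.transform import Rotation as Ro
I={n:np.load(f"pics/{n}0.npz") for n in("top","scene")}
for n,(x0,x1,y0,y1) in {"top":(185,255,195,260),"scene":(280,345,145,215)}.items():
    p,d=I[n]["p"],I[n]["d"]
    vv,uu=np.mgrid[y0:y1,x0:x1]; vv=vv.ravel();uu=uu.ravel()
    P=np.array([depthpt(n,(u,v),d[v,u]) for u,v in zip(uu,vv)]);h=P[:,2];col=p[vv,uu].astype(int)
    w=(h>.188)&(h<.21);C=P[w][:,:2]
    print(n,"wing n",w.sum(),"z",np.median(h[w]).round(4),"mean",C.mean(0).round(4),cv2.minAreaRect(C.astype(np.float32)*1000))
    v=np.linalg.svd(C-C.mean(0),full_matrices=False)[2][0]; 
    wh=w&(col.min(1)>150);print(" axis",v.round(3),"white",wh.sum(),P[wh].mean(0).round(4))
    g=(h>.14)&(h<.158);dk=g&(col.max(1)<70);print(" bridge",cv2.minAreaRect(P[g][:,:2].astype(np.float32)*1000),"dial",np.median(h[dk]).round(4),cv2.minEnclosingCircle(P[dk][:,:2].astype(np.float32)*1000))
    gr=(h>.004)&(h<.03)&(col[:,1]>col[:,0]+25);print(" base",gr.sum(),np.median(h[gr]).round(4),cv2.minAreaRect(P[gr][:,:2].astype(np.float32)*1000))
s=read_state();print(Ro.from_rotvec(s["tcp_rot"]).as_matrix().round(3),s["tool_pos"])
E
```

```text
top wing n 103 z 0.1964 mean [0.5132 0.1805] ((513.887451171875, 180.98150634765625), (12.472407341003418, 45.46317672729492), 21.713979721069336)
 axis [ 0.377 -0.926] white 25 [0.5185 0.1688 0.1972]
 bridge ((513.0689697265625, 181.94833374023438), (68.42993927001953, 141.0052947998047), 0.04986925050616264) dial 0.1528 ((513.6990356445312, 161.86456298828125), 54.44999694824219)
 base 1425 0.016 ((513.2940063476562, 181.54263305664062), (129.96524047851562, 148.15524291992188), 88.96694946289062)
scene wing n 53 z 0.1958 mean [0.5161 0.1805] ((514.9232177734375, 182.0908660888672), (13.055099487304688, 47.16572189331055), 24.76253318786621)
 axis [ 0.372 -0.928] white 7 [0.5182 0.1708 0.1975]
 bridge ((515.2779541015625, 182.12136840820312), (67.78580474853516, 141.65098571777344), 3.412498712539673) dial 0.152 ((519.1595458984375, 176.87362670898438), 66.88006591796875)
 base 671 0.0158 ((516.088134765625, 182.1527557373047), (127.91503143310547, 145.54800415039062), 89.30831146240234)
[[-0.001 -0.937  0.35 ]
 [-0.002  0.35   0.937]
 [-1.     0.    -0.002]] [0.23614968 0.63162786 0.23007631]
```

Request:
carry_out(
  offset=[
    [-1, 0, 0],
    [-1, 0, 0],
    [-1, 0, 0],
    [-1, 0, 0],
    [-1, 0, 0],
  ],
  delta_rot=[
    [6.8, 0, 0],
    [6.8, 0, 0],
    [6.8, 0, 0],
    [6.8, 0, 0],
    [6.8, 0, 0],
  ],
  fingers=-1,
  newtons=20,
)

```text
time: 0.52
tool_pos: [0.2362, 0.6318, 0.2809]
tcp_rot: [-0.482, 1.518, 0.48]
wrist_force: [0.0, -0.3, 0.5]
width: 0.301
```

Request:
carry_out(
  offset=[
    [0, 0, 0],
    [0, 0, 0],
    [0, -2, 0],
    [0, -3, 0],
    [0, -4, 0],
  ],
  delta_rot=[
    [6.8, 0, 0],
    [6.8, 0, 0],
    [0, 0, 0],
    [0, 0, 0],
    [0, 0, 0],
  ],
)

```text
time: 0.93
tool_pos: [0.2692, 0.549, 0.2801]
tcp_rot: [-0.302, 1.551, 0.302]
wrist_force: [1.1, 0.1, 0.8]
width: -0.002
```

Request:
carry_out(
  offset=[
    [0, -4, 0],
    [0, -4, 0],
    [0, -4, 0],
    [0, -4, 0],
    [0, -4, 0],
  ],
  delta_rot=[
    [0, 0, 0],
    [0, 0, 0],
    [0, 0, 0],
    [0, 0, 0],
    [0, 0, 0],
  ],
)

```text
time: 1.35
tool_pos: [0.3445, 0.3611, 0.2807]
tcp_rot: [-0.301, 1.55, 0.3]
wrist_force: [0.2, -0.1, 0.2]
width: 0.001
```

Request:
carry_out(
  offset=[
    [0, -4, 0],
    [0, -4, 0],
    [0, -4, 0],
    [0, -4, 0],
    [0, -4, 0],
  ],
  delta_rot=[
    [0, 0, 0],
    [0, 0, 0],
    [0, 0, 0],
    [0, 0, 0],
    [0, 0, 0],
  ],
)

```text
time: 1.77
tool_pos: [0.4191, 0.1757, 0.281]
tcp_rot: [-0.3, 1.55, 0.3]
wrist_force: [-0.3, -0.1, 0.3]
width: 0.004
```

Request:
carry_out(
  offset=[
    [0, -4, 0],
    [0, -4, 0],
    [0, -4, 0],
    [0, -4, 0],
    [0, -4, 0],
  ],
  delta_rot=[
    [0, 0, 0],
    [0, 0, 0],
    [0, 0, 0],
    [0, 0, 0],
    [0, 0, 0],
  ],
)

```text
time: 2.18
tool_pos: [0.4937, -0.01, 0.281]
tcp_rot: [-0.299, 1.55, 0.3]
wrist_force: [1.0, 1.0, 0.7]
width: -0.001
```

Request:
carry_out(
  offset=[
    [0, -4, 0],
    [0, -4, 0],
    [0, -4, 0],
    [0, -3, 0],
    [0, -2, 0],
  ],
  delta_rot=[
    [0, 0, 0],
    [0, 0, 0],
    [0, 0, 0],
    [0, 0, 0],
    [0, 0, 0],
  ],
)

```text
time: 2.6
tool_pos: [0.5575, -0.1689, 0.2804]
tcp_rot: [-0.298, 1.551, 0.298]
wrist_force: [0.1, 0.5, 0.7]
width: -0.001
```

Request:
carry_out(
  offset=[
    [0, -3.1, -0.3],
    [0, -3.1, -0.3],
    [0, -3.1, -0.2],
    [4, 0, 0],
    [4, 0, 0],
  ],
  delta_rot=[
    [0, 0, 0],
    [0, 0, 0],
    [0, 0, 0],
    [0, 0, 0],
    [0, 0, 0],
  ],
)

```text
time: 3.02
tool_pos: [0.587, -0.2582, 0.2036]
tcp_rot: [-0.301, 1.544, 0.294]
wrist_force: [0.3, 0.0, -0.9]
width: -0.001
```

Request:
carry_out(
  offset=[
    [4, 0, 0],
    [3, 0, 0],
    [2, 0, 0],
    [1, 0, 0],
    [0, 0, 0],
  ],
  delta_rot=[
    [0, 0, 0],
    [0, 0, 0],
    [0, 0, 0],
    [0, 0, 0],
    [0, 0, 0],
  ],
)

```text
time: 3.43
tool_pos: [0.5819, -0.2538, 0.0975]
tcp_rot: [-0.297, 1.555, 0.303]
wrist_force: [-0.1, -0.3, -0.0]
width: 0.003
```

```bash
python3 - <<'E'
from h import *
s=read_state();print(s["time"],s["tool_pos"],s["wrist_force"])
p,d=read_camera("scene")
cv2.imwrite("pics/s1.png",cv2.resize(p[220:325,165:305],(800,600),interpolation=cv2.INTER_CUBIC)[:,:,::-1])
E
```

```text
3.4333 [ 0.58191734 -0.25378707  0.09746335] [-0.05909519 -0.31382156 -0.00746827]
```

View pics/s1.png

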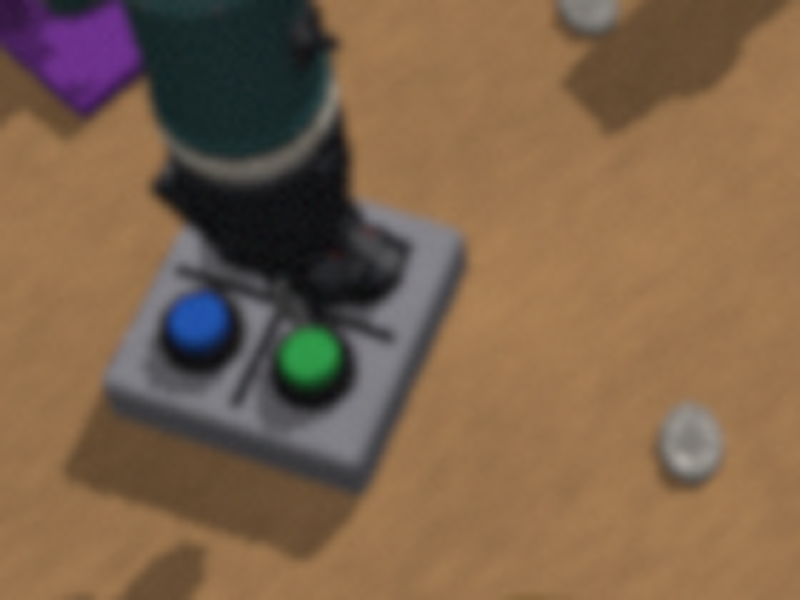

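The crop shows the shut fingertips at about (335,285), hovering between camera and key box. Green (310,358) and blue (198,322) are clear and nothing is touched. The measured position is 5 mm short, so I'm correcting it.

Request:
carry_out(
  offset=[
    [0, -0.5, 0.1],
    [1, 0, 0],
    [1, 0, 0],
    [0, 0, 0],
    [0, 0, 0],
  ],
  delta_rot=[
    [0, 0, 0],
    [0, 0, 0],
    [0, 0, 0],
    [0, 0, 0],
    [0, 0, 0],
  ],
)

```text
time: 3.9
tool_pos: [0.5866, -0.2589, 0.0806]
tcp_rot: [-0.299, 1.551, 0.301]
wrist_force: [-0.1, 0.1, 0.4]
width: 0.003
```

```bash
python3 - <<'E'
from h import *
from scipy.spatial.transform import Rotation as Ro
s=read_state();print(Ro.from_rotvec(s["tcp_rot"]).as_matrix().round(4),s["tool_pos"],s["wrist_force"],s["q"])
u,v=proj("scene",s["tool_pos"]);print("crop px",(u-165)*800/140,(v-220)*600/105)
u,v=proj("scene",np.array([.5819,-.2538,.0975]));print("prev",(u-165)*800/140,(v-220)*600/105)
E
```

```text
[[-1.400e-03 -3.730e-01  9.278e-01]
 [ 7.000e-04  9.278e-01  3.730e-01]
 [-1.000e+00  1.200e-03 -1.100e-03]] [ 0.58655182 -0.25890622  0.08057002] [-0.05160176  0.1137316   0.395746  ] [-4.54537794e-01  3.30253390e-01  1.81294794e+00  2.03028160e-05
  9.99987029e-01 -8.36759513e-01]
crop px 301.1154611096933 335.2426414351586
prev 298.86071663168485 305.71057788022375
```

Request:
carry_out(
  offset=[
    [1, 0, 0],
    [0.8, 0, 0],
    [0.5, 0, 0],
    [0.25, 0, 0],
    [0, 0, 0],
  ],
  delta_rot=[
    [0, 0, 0],
    [0, 0, 0],
    [0, 0, 0],
    [0, 0, 0],
    [0, 0, 0],
  ],
)

```text
time: 4.32
tool_pos: [0.5872, -0.2591, 0.0561]
tcp_rot: [-0.3, 1.55, 0.3]
wrist_force: [-1.7, 0.4, 3.5]
width: 0.002
```

Request:
carry_out(
  offset=[
    [0.1, 0, 0],
    [0.1, 0, 0],
    [0, 0, 0],
    [0, 0, 0],
    [0, 0, 0],
  ],
  delta_rot=[
    [0, 0, 0],
    [0, 0, 0],
    [0, 0, 0],
    [0, 0, 0],
    [0, 0, 0],
  ],
)

```text
time: 4.73
tool_pos: [0.5872, -0.2592, 0.0559]
tcp_rot: [-0.3, 1.55, 0.3]
wrist_force: [-4.2, 2.5, 13.3]
width: -0.003
```

Request:
carry_out(
  offset=[
    [-0.8, 0, 0],
    [-2, 0, 0],
    [-1.2, 0, 0],
    [0, 0, 0],
    [0, 2.7, -3.4],
  ],
  delta_rot=[
    [0, 0, 0],
    [0, 0, 0],
    [0, 0, 0],
    [0, 0, 0],
    [0, 0, 0],
  ],
)

```text
time: 5.15
tool_pos: [0.5541, -0.2501, 0.095]
tcp_rot: [-0.304, 1.542, 0.296]
wrist_force: [-0.2, -0.2, 0.1]
width: 0.005
```

Request:
carry_out(
  offset=[
    [0, 2.7, -3.4],
    [0, 0, 0],
    [0, 0, 0],
    [0, 0, 0],
    [0, 0, 0],
  ],
  delta_rot=[
    [0, 0, 0],
    [0, 0, 0],
    [0, 0, 0],
    [0, 0, 0],
    [0, 0, 0],
  ],
)

```text
time: 5.57
tool_pos: [0.5089, -0.2362, 0.0945]
tcp_rot: [-0.301, 1.548, 0.299]
wrist_force: [0.2, -0.2, -0.5]
width: -0.005
```

Request:
carry_out(
  offset=[
    [0, 0.3, -0.3],
    [1.5, 0, 0],
    [1, 0, 0],
    [0, 0, 0],
    [0, 0, 0],
  ],
  delta_rot=[
    [0, 0, 0],
    [0, 0, 0],
    [0, 0, 0],
    [0, 0, 0],
    [0, 0, 0],
  ],
)

```text
time: 5.98
tool_pos: [0.503, -0.2335, 0.0679]
tcp_rot: [-0.299, 1.552, 0.301]
wrist_force: [-0.1, -0.2, 0.2]
width: -0.0
```

Request:
carry_out(
  offset=[
    [0.6, 0, 0],
    [0.5, 0, 0],
    [0.3, 0, 0],
    [0.1, 0, 0],
    [0.1, 0, 0],
  ],
  delta_rot=[
    [0, 0, 0],
    [0, 0, 0],
    [0, 0, 0],
    [0, 0, 0],
    [0, 0, 0],
  ],
)

```text
time: 6.4
tool_pos: [0.5048, -0.2345, 0.0557]
tcp_rot: [-0.301, 1.548, 0.299]
wrist_force: [-6.0, 2.9, 22.0]
width: 0.003
```

Request:
carry_out(
  offset=[
    [0, 0, 0],
    [0, 0, 0],
    [0, 0, 0],
    [0, 0, 0],
    [0, 0, 0],
  ],
  delta_rot=[
    [0, 0, 0],
    [0, 0, 0],
    [0, 0, 0],
    [0, 0, 0],
    [0, 0, 0],
  ],
)

```text
time: 6.82
tool_pos: [0.5047, -0.2345, 0.0558]
tcp_rot: [-0.301, 1.548, 0.299]
wrist_force: [-4.1, 1.7, 15.5]
width: -0.003
```

Request:
carry_out(
  offset=[
    [-0.8, 0, 0],
    [-2, 0, 0],
    [-1.2, 0, 0],
    [0, 0, 0],
    [0, -2.9, 0.3],
  ],
  delta_rot=[
    [0, 0, 0],
    [0, 0, 0],
    [0, 0, 0],
    [0, 0, 0],
    [0, 0, 0],
  ],
)

```text
time: 7.23
tool_pos: [0.5151, -0.2564, 0.0926]
tcp_rot: [-0.299, 1.551, 0.304]
wrist_force: [-0.7, 0.6, -0.2]
width: 0.001
```

Request:
carry_out(
  offset=[
    [0, -2.9, 0.3],
    [0, 0, 0],
    [0, 0, 0],
    [0, 0, 0],
    [0, 0, 0],
  ],
  delta_rot=[
    [0, 0, 0],
    [0, 0, 0],
    [0, 0, 0],
    [0, 0, 0],
    [0, 0, 0],
  ],
)

```text
time: 7.65
tool_pos: [0.5296, -0.2843, 0.0918]
tcp_rot: [-0.299, 1.552, 0.301]
wrist_force: [-0.2, -0.2, -0.2]
width: 0.002
```

Request:
carry_out(
  offset=[
    [0, -0.3, 0.1],
    [1.3, 0, 0],
    [1, 0, 0],
    [0, 0, 0],
    [0, 0, 0],
  ],
  delta_rot=[
    [0, 0, 0],
    [0, 0, 0],
    [0, 0, 0],
    [0, 0, 0],
    [0, 0, 0],
  ],
)

```text
time: 8.07
tool_pos: [0.5313, -0.2868, 0.0679]
tcp_rot: [-0.298, 1.553, 0.302]
wrist_force: [-0.7, 0.3, -0.3]
width: 0.004
```

Request:
carry_out(
  offset=[
    [0.6, 0, 0],
    [0.5, 0, 0],
    [0.3, 0, 0],
    [0.1, 0, 0],
    [0, 0, 0],
  ],
  delta_rot=[
    [0, 0, 0],
    [0, 0, 0],
    [0, 0, 0],
    [0, 0, 0],
    [0, 0, 0],
  ],
)

```text
time: 8.48
tool_pos: [0.5333, -0.2881, 0.056]
tcp_rot: [-0.3, 1.549, 0.299]
wrist_force: [-1.9, 1.7, 5.8]
width: -0.002
```

Request:
carry_out(
  offset=[
    [0, 0, 0],
    [0, 0, 0],
    [0, 0, 0],
    [0, 0, 0],
    [0, 0, 0],
  ],
  delta_rot=[
    [0, 0, 0],
    [0, 0, 0],
    [0, 0, 0],
    [0, 0, 0],
    [0, 0, 0],
  ],
)

```text
time: 8.9
tool_pos: [0.5333, -0.2881, 0.056]
tcp_rot: [-0.3, 1.549, 0.299]
wrist_force: [-1.9, 1.2, 7.2]
width: 0.004
```

All three keys were pressed to the bottom (13, 15 and 7 N). Next is the lift and the travel to the press, opening the gripper on the way.

Request:
carry_out(
  offset=[
    [-1, 0, 0],
    [-3, 0, 0],
    [-4, 0, 0],
    [-4, 0, 0],
    [-4, 0, 0],
  ],
  delta_rot=[
    [0, 0, 0],
    [0, 0, 0],
    [0, 0, 0],
    [0, 0, 0],
    [0, 0, 0],
  ],
)

```text
time: 9.32
tool_pos: [0.5319, -0.2874, 0.2162]
tcp_rot: [-0.299, 1.551, 0.301]
wrist_force: [0.4, 0.2, -0.4]
width: 0.003
```

Request:
carry_out(
  offset=[
    [-4, 0, 0],
    [-3, 0, 0],
    [0, 3, 1],
    [0, 3.5, 1.3],
    [0, 3.5, 1.3],
  ],
  delta_rot=[
    [0, 0, 0],
    [0, 0, 0],
    [0, 0, 0],
    [0, 0, 0],
    [0, 0, 0],
  ],
)

```text
time: 9.73
tool_pos: [0.5287, -0.1813, 0.2863]
tcp_rot: [-0.299, 1.548, 0.297]
wrist_force: [1.0, 0.0, -0.7]
width: 0.002
```

Request:
carry_out(
  offset=[
    [0, 3.5, 1.3],
    [0, 3.5, 1.3],
    [0, 3.5, 1.3],
    [0, 3.5, 1.3],
    [0, 3.5, 1.3],
  ],
  delta_rot=[
    [0, 0, 0],
    [0, 0, 0],
    [0, 0, 0],
    [0, 0, 0],
    [0, 0, 0],
  ],
  fingers=1,
)

```text
time: 10.15
tool_pos: [0.5231, 0.0067, 0.2852]
tcp_rot: [-0.3, 1.55, 0.3]
wrist_force: [-0.4, -0.1, -0.0]
width: 0.71
```

Request:
carry_out(
  offset=[
    [0, 3.5, 1.3],
    [0, 3.5, 1.3],
    [0, 3, 1],
    [0, 1.5, 0.5],
    [0, 0, 0],
  ],
  delta_rot=[
    [0, 0, 0],
    [0, 0, 0],
    [0, 0, 0],
    [0, 0, 0],
    [0, 0, 0],
  ],
)

```text
time: 10.57
tool_pos: [0.5182, 0.1302, 0.285]
tcp_rot: [-0.302, 1.55, 0.304]
wrist_force: [0.1, -0.1, 1.0]
width: 0.998
```

Request:
carry_out(
  offset=[
    [0, 0, 0],
    [0, 0, 0],
    [0, 0, 0],
    [0, 0, 0],
    [0, 0, 0],
  ],
  delta_rot=[
    [0, 0, 0],
    [0, 0, 0],
    [0, 0, 0],
    [0, 0, 0],
    [0, 0, 0],
  ],
)

```text
time: 10.98
tool_pos: [0.5191, 0.1259, 0.2848]
tcp_rot: [-0.299, 1.55, 0.298]
wrist_force: [-0.5, -0.0, -0.1]
width: 1.0
```

Request:
carry_out(
  offset=[
    [0, 2.7, 0.8],
    [0, 2.7, 0.8],
    [3, 0, 0],
    [2, 0, 0],
    [1, 0, 0],
  ],
  delta_rot=[
    [0, 0, 0],
    [0, 0, 0],
    [0, 0, 0],
    [0, 0, 0],
    [0, 0, 0],
  ],
)

```text
time: 11.4
tool_pos: [0.5122, 0.1825, 0.2219]
tcp_rot: [-0.3, 1.554, 0.3]
wrist_force: [0.2, -0.1, -0.2]
width: 0.999
```

Request:
carry_out(
  offset=[
    [0, 0, 0],
    [0, 0, 0],
    [0, 0, 0],
    [0, 0, 0],
    [0, 0, 0],
  ],
  delta_rot=[
    [0, 0, 0],
    [0, 0, 0],
    [0, 0, 0],
    [0, 0, 0],
    [0, 0, 0],
  ],
)

```text
time: 11.82
tool_pos: [0.5147, 0.1831, 0.2264]
tcp_rot: [-0.299, 1.547, 0.3]
wrist_force: [-0.2, -0.1, 0.0]
width: 1.0
```

```bash
python3 - <<'E'
from h import *
s=read_state();print(s["tool_pos"],s["q"])
a=read_camera("scene")[0][110:230,250:410];b=read_camera("top")[0][170:290,150:310]
im=np.hstack([cv2.resize(x,(400,300),interpolation=cv2.INTER_CUBIC) for x in(a,b)]);cv2.imwrite("pics/s2.png",cv2.resize(im,(800,300))[:,:,::-1])
E
```

```text
[0.51469318 0.18309463 0.22643248] [ 2.96182028e-01  2.19431565e-02  1.88773835e+00 -4.65040666e-06
  1.22916218e+00 -8.55256877e-02]
```

View pics/s2.png

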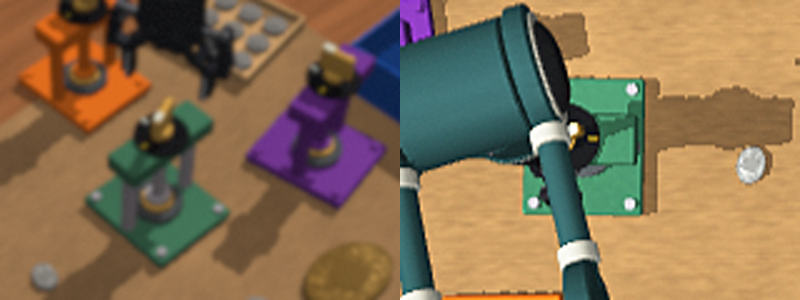

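```bash
python3 - <<'E'
from h import *
f=lambda X:[round(((a-b)*2.5)) for a,b in zip(proj("scene",np.array(X)),(250,110))]
z=np.array([.928,.373,0]);c=np.array([.5147,.1831,.2264])
for k in(-.05,0,.05): print(k,[f(c+z*k+[0,0,h]) for h in(0,.013,.03)])
print("wingtop",f([.5145,.1815,.197]))
E
```

```text
-0.05 [[125, 78], [125, 70], [125, 60]]
0 [[164, 91], [164, 83], [165, 73]]
0.05 [[204, 104], [205, 96], [206, 86]]
wingtop [162, 109]
```

In the crop the left panel shows the open fingertips at (128,62) and (207,92), straddling the wing at (163,108). This agrees with their predicted pixels to within about 3 mm, so I'm descending and gripping.

Request:
carry_out(
  offset=[
    [0, -0.1, 0],
    [2, 0, 0],
    [2, 0, 0],
    [1.5, 0, 0],
    [0.7, 0, 0],
  ],
  delta_rot=[
    [0, 0, 0],
    [0, 0, 0],
    [0, 0, 0],
    [0, 0, 0],
    [0, 0, 0],
  ],
)

```text
time: 12.33
tool_pos: [0.5127, 0.1817, 0.1605]
tcp_rot: [-0.3, 1.553, 0.3]
wrist_force: [-0.9, 0.3, -0.7]
width: 1.002
```

Request:
carry_out(
  offset=[
    [0, 0, 0],
    [0, 0, 0],
    [0, 0, 0],
    [0, 0, 0],
    [0, 0, 0],
  ],
  delta_rot=[
    [0, 0, 0],
    [0, 0, 0],
    [0, 0, 0],
    [0, 0, 0],
    [0, 0, 0],
  ],
)

```text
time: 12.75
tool_pos: [0.5149, 0.1824, 0.1641]
tcp_rot: [-0.3, 1.548, 0.3]
wrist_force: [-0.3, 0.1, -0.1]
width: 1.003
```

Request:
carry_out(
  offset=[
    [0, 0, 0],
    [0, 0, 0],
    [0, 0, 0],
    [0, 0, 0],
    [0, 0, 0],
  ],
  delta_rot=[
    [0, 0, 0],
    [0, 0, 0],
    [0, 0, 0],
    [0, 0, 0],
    [0, 0, 0],
  ],
  fingers=-1,
  newtons=40,
)

```text
time: 13.17
tool_pos: [0.514, 0.1822, 0.1628]
tcp_rot: [-0.3, 1.55, 0.3]
wrist_force: [-2.4, -0.7, 2.3]
width: 0.298
```

Request:
carry_out(
  offset=[
    [0, 0, 0],
    [0, 0, 0],
    [0, 0, 0],
    [0, 0, 0],
    [0, 0, 0],
  ],
  delta_rot=[
    [0, 0, 0],
    [0, 0, 0],
    [0, 0, 0],
    [0, 0, 0],
    [0, 0, 0],
  ],
)

```text
time: 13.58
tool_pos: [0.5121, 0.1813, 0.1634]
tcp_rot: [-0.301, 1.554, 0.299]
wrist_force: [-7.4, -3.5, 9.1]
width: 0.138
```

Gripped: the opening is 11.7 mm, which matches the 12 mm wing. I'll relieve the sideways load by 3 mm, then turn clockwise.

Request:
carry_out(
  offset=[
    [0, 0, -0.3],
    [0, 0, 0],
    [0, 0, 0],
    [0, 0, 0],
    [0, 0, 0],
  ],
  delta_rot=[
    [0, 0, 0],
    [0, 0, 0],
    [0, 0, 0],
    [0, 0, 0],
    [0, 0, 0],
  ],
)

```text
time: 14.0
tool_pos: [0.512, 0.1813, 0.1635]
tcp_rot: [-0.3, 1.548, 0.3]
wrist_force: [0.9, 0.8, 5.0]
width: 0.13
```

Request:
carry_out(
  offset=[
    [0, 0, 0],
    [0, 0, 0],
    [0, 0, 0],
    [0, 0, 0],
    [0, 0, 0],
  ],
  delta_rot=[
    [4, 0, 0],
    [5, 0, 0],
    [5, 0, 0],
    [4, 0, 0],
    [2, 0, 0],
  ],
)

```text
time: 14.42
tool_pos: [0.5118, 0.1812, 0.1634]
tcp_rot: [-0.023, 1.57, 0.024]
wrist_force: [-0.1, 0.7, 5.4]
width: 0.136
```

```bash
python3 - <<'E'
from workcell import *
s=read_state();print(s["tool_pos"],s["wrist_force"],s["torque"],s["q"][0]-s["q"][5],s["width"])
E
```

```text
[0.51178229 0.18124742 0.16343339] [-0.13887958  0.7001778   5.43991655] [ 0.11414618 -0.13607967  0.01712203] 0.029972418274990753 0.1362618601501809
```

Request:
carry_out(
  offset=[
    [0, 0, 0],
    [0, 0, 0],
    [0, 0, 0],
    [0, 0, 0],
    [0, 0, 0],
  ],
  delta_rot=[
    [5, 0, 0],
    [6, 0, 0],
    [6, 0, 0],
    [6, 0, 0],
    [5, 0, 0],
  ],
)

```text
time: 14.83
tool_pos: [0.5114, 0.1813, 0.1634]
tcp_rot: [0.361, 1.54, -0.361]
wrist_force: [-1.0, 1.0, 6.4]
width: 0.138
```

Request:
carry_out(
  offset=[
    [0, 0, 0],
    [0, 0, 0],
    [0, 0, 0],
    [0, 0, 0],
    [0, 0, 0],
  ],
  delta_rot=[
    [6, 0, 0],
    [6, 0, 0],
    [6, 0, 0],
    [6, 0, 0],
    [4, 0, 0],
  ],
)

```text
time: 15.25
tool_pos: [0.5111, 0.1815, 0.1634]
tcp_rot: [0.741, 1.442, -0.74]
wrist_force: [-1.4, 2.0, 6.1]
width: 0.134
```

Request:
carry_out(
  offset=[
    [0, 0, 0],
    [0, 0, 0],
    [0, 0, 0],
    [0, 0, 0],
    [0, 0, 0],
  ],
  delta_rot=[
    [6, 0, 0],
    [6, 0, 0],
    [6, 0, 0],
    [4, 0, 0],
    [2, 0, 0],
  ],
)

```text
time: 15.67
tool_pos: [0.511, 0.1818, 0.1634]
tcp_rot: [1.058, 1.3, -1.057]
wrist_force: [-1.6, 2.3, 5.7]
width: 0.132
```

```bash
python3 - <<'E'
from workcell import *
s=read_state();print(s["tool_pos"],s["wrist_force"],s["torque"],s["q"][0]-s["q"][5],s["q"][5],s["width"])
E
```

```text
[0.51099288 0.18180032 0.16342455] [-1.56493961  2.28146005  5.74585417] [0.34114622 0.34918877 0.06341909] -1.3658050150220138 1.6608008093378377 0.1323105993514162
```

Request:
carry_out(
  offset=[
    [0, 0, 0],
    [0, 0, 0],
    [0, 0, 0],
    [0, 0, 0],
    [0, 0, 0],
  ],
  delta_rot=[
    [3, 0, 0],
    [3, 0, 0],
    [2, 0, 0],
    [2, 0, 0],
    [2, 0, 0],
  ],
)

```text
time: 16.08
tool_pos: [0.5109, 0.1819, 0.1634]
tcp_rot: [1.213, 1.209, -1.212]
wrist_force: [-2.1, 3.2, 5.6]
width: 0.136
```

```bash
python3 - <<'E'
from workcell import *
s=read_state();print(s["tool_pos"],s["wrist_force"],s["torque"],s["q"][0]-s["q"][5],s["q"][5],s["width"])
E
```

```text
[0.51094809 0.18194366 0.16341663] [-2.07690328  3.19437961  5.58261594] [0.39364322 0.2400902  0.05010055] -1.573488000983695 1.868618771053716 0.13595916963832053
```

Request:
carry_out(
  offset=[
    [0, 0, 0],
    [0, 0, 0],
    [0, 0, 0],
    [0, 0, 0],
    [0, 0, 0],
  ],
  delta_rot=[
    [1, 0, 0],
    [1, 0, 0],
    [1, 0, 0],
    [0, 0, 0],
    [0, 0, 0],
  ],
)

```text
time: 16.5
tool_pos: [0.5109, 0.182, 0.1635]
tcp_rot: [1.247, 1.186, -1.247]
wrist_force: [-2.1, 2.8, 6.8]
width: 0.133
```

```bash
python3 - <<'E'
from workcell import *
s=read_state();print(s["tool_pos"],s["wrist_force"],s["torque"],s["q"][0]-s["q"][5],s["q"][5],s["width"])
E
```

```text
[0.51093461 0.18195878 0.16346225] [-2.11591726  2.78040425  6.82055607] [0.48367828 0.33860579 1.10799216] -1.621364124972871 1.9169581648569995 0.1330559894554755
```

The torque jumped from 0.05 to 1.1 N m at yaw -1.62, against about -1.59 predicted, so it is seated on the stop. I'll hold briefly, then back off a quarter turn.

Request:
carry_out(
  offset=[
    [0, 0, 0],
    [0, 0, 0],
    [0, 0, 0],
    [0, 0, 0],
    [0, 0, 0],
  ],
  delta_rot=[
    [0, 0, 0],
    [0, 0, 0],
    [0, 0, 0],
    [0, 0, 0],
    [0, 0, 0],
  ],
)

```text
time: 16.92
tool_pos: [0.5109, 0.182, 0.1634]
tcp_rot: [1.247, 1.186, -1.247]
wrist_force: [-2.7, 3.0, 5.2]
width: 0.139
```

Request:
carry_out(
  offset=[
    [0, 0, 0],
    [0, 0, 0],
    [0, 0, 0],
    [0, 0, 0],
    [0, 0, 0],
  ],
  delta_rot=[
    [-3, 0, 0],
    [-6, 0, 0],
    [-6, 0, 0],
    [-6, 0, 0],
    [-6, 0, 0],
  ],
)

```text
time: 17.33
tool_pos: [0.511, 0.1817, 0.1634]
tcp_rot: [0.893, 1.381, -0.893]
wrist_force: [-2.4, 2.1, 5.9]
width: 0.134
```

Request:
carry_out(
  offset=[
    [0, 0, 0],
    [0, 0, 0],
    [0, 0, 0],
    [0, 0, 0],
    [0, 0, 0],
  ],
  delta_rot=[
    [-6, 0, 0],
    [-6, 0, 0],
    [-6, 0, 0],
    [-6, 0, 0],
    [-6, 0, 0],
  ],
)

```text
time: 17.75
tool_pos: [0.5113, 0.1814, 0.1634]
tcp_rot: [0.49, 1.515, -0.489]
wrist_force: [-0.7, 2.0, 5.1]
width: 0.136
```

Request:
carry_out(
  offset=[
    [0, 0, 0],
    [0, 0, 0],
    [0, 0, 0],
    [0, 0, 0],
    [0, 0, 0],
  ],
  delta_rot=[
    [-6, 0, 0],
    [-6, 0, 0],
    [-6, 0, 0],
    [-5, 0, 0],
    [-4, 0, 0],
  ],
)

```text
time: 18.17
tool_pos: [0.5116, 0.1813, 0.1634]
tcp_rot: [0.122, 1.567, -0.121]
wrist_force: [1.1, 0.7, 4.6]
width: 0.134
```

Request:
carry_out(
  offset=[
    [0, 0, 0],
    [0, 0, 0],
    [0, 0, 0],
    [0, 0, 0],
    [0, 0, 0],
  ],
  delta_rot=[
    [-4, 0, 0],
    [-3, 0, 0],
    [0, 0, 0],
    [0, 0, 0],
    [0, 0, 0],
  ],
)

```text
time: 18.58
tool_pos: [0.5117, 0.1813, 0.1634]
tcp_rot: [0.03, 1.57, -0.03]
wrist_force: [-0.2, 0.7, 4.5]
width: 0.136
```

```bash
python3 - <<'E'
from h import *
s=read_state();print(s["time"],s["tool_pos"],s["wrist_force"],s["torque"],s["q"][0]-s["q"][5],s["width"])
a=read_camera("scene")[0];b=read_camera("top")[0]
np.savez("pics/f.npz",a=a,b=b)
im=np.hstack([cv2.resize(x,(400,300),interpolation=cv2.INTER_CUBIC) for x in(a[145:205,280:360],b[195:255,180:260])]);cv2.imwrite("pics/f.png",im[:,:,::-1])
E
```

```text
18.5833 [0.51170938 0.18125298 0.16343761] [-0.22366238  0.74181951  4.52837442] [ 0.12531734 -0.1474331  -0.0571647 ] -0.037963526047531004 0.13634414101663217
```

View pics/f.png

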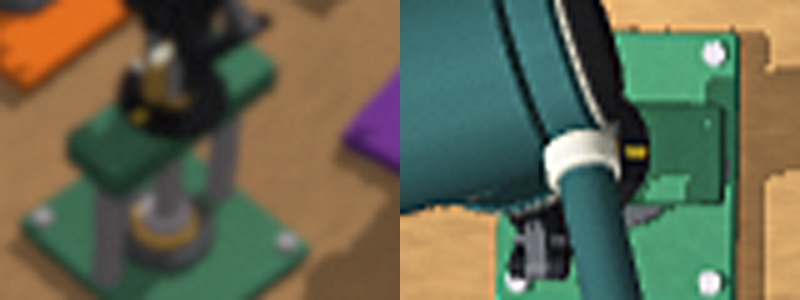

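The final crop shows the wing's white stripe end (155,60) inside the fingers, pointing to the yellow tick (140,117). I'll hold once more and hand in.

Request:
carry_out(
  offset=[
    [0, 0, 0],
    [0, 0, 0],
    [0, 0, 0],
    [0, 0, 0],
    [0, 0, 0],
  ],
  delta_rot=[
    [0, 0, 0],
    [0, 0, 0],
    [0, 0, 0],
    [0, 0, 0],
    [0, 0, 0],
  ],
)

```text
time: 19.1
tool_pos: [0.5117, 0.1813, 0.1634]
tcp_rot: [0.03, 1.57, -0.03]
wrist_force: [1.3, 1.4, 5.1]
width: 0.134
```

```bash
python3 - <<'E'
from workcell import *
s=read_state();print(s["time"],s["q"][0]-s["q"][5],s["width"],abs(s["joint_vel"]).max())
print(finish_job())
E
```

```text
19.1 -0.0379091380804607 0.13358304882797997 0.002055486561878298
the job is handed in; nothing more can be done
None
```

I handed the job in at 19.1 s, with the screw backed off a quarter turn and still gripped; the hand-in gives no verdict.

- **Keys:** I pressed green, then yellow, then blue, each to its bottom (13, 15 and 7 N, fingertip at 56 mm) and let each up before the next. I never pressed red.
- **Thumbscrew:** I gripped the green press's wing at 40 N and turned it clockwise until the torque jumped from 0.05 to 1.1 N m, which I took as the hard stop. I then backed it off about 91° and kept hold.

**Last checks**
- **Grip:** the opening was about 11.4 mm on the 12 mm wing. The arm was still.
- **Angle:** the tool stood about 1.57 ± 0.03 rad from the stop, and the white stripe pointed to the yellow tick.
- **Position:** with the wing held, the tool settled at x = 0.511–0.512 m, about 3 mm from the camera's estimate of the axis and within the 15 mm limit.
- **Not checked:** I did not measure the castings, plaques, bowl, brush or keys again at the end. I moved between stations at about 28 cm and felt no unexpected contact.

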